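# Wedge a fuel cell up to its height gauge

## Robot

A 6-joint arm with a two-finger parallel gripper is mounted at the origin on the work surface. World frame = base frame: x ahead of the robot, y to its left, z up, the work surface at z = 0. Lengths are in m, angles in rad, forces in N, time in s.
With the tool pointing down it reaches from about 0.425 to 0.95 m from the base axis. Payload 3.5 kg.
Tool frame: the origin (TCP) lies on the centre line of the jaws, within the pads' length; the fingertips stand 14 mm ahead of it and the grasp point (between the pads) lies 5 mm behind it (ctrl.finger_overhang is the distance from the TCP to the fingertips, in m); z points along the fingers, y is the line along which they close (so a half turn about z gives the same grasp; the last joint's range is limited). The gripper opens to 85 mm and grips with 20 to 120 N. Pads are 22 mm wide; open, the fingers measure 114 mm over their backs; the gripper's body (76 mm by 85 mm) begins 54 mm behind the grasp point. The pads swing forward as they close: fully open they stand 13 mm farther back than shut.
Start: joints at [-1.308, 0.286, 1.577, -0, 1.279, -0.15], TCP at [0.271, -0.618, 0.245] pointing down, gripper open.
Joint ranges: [-2.77, 2.77], [-0.9, 2.22], [0.21, 2.48], [-1.53, 4.67], [0.24, 2.81], [-2.84, 2.84]. Speed limits (rad/s): [2.79, 2.79, 3.14, 3.14, 3.14, 3.14].

## Interface

Orientations are given as a unit quaternion [x, y, z, w].
In Python, from plant import ctrl gives the robot as it stands.
- The arm moves only by the tool send_rows, never from a script. Its argument "moves" is text: rows parted by semicolons, each of 7 numbers parted by spaces: the turn, a rotation vector about the tool's x, y, z in units of 360 degrees (1.0 is 360 degrees), then the shift along the tool's x, y, z in units of 20 cm (1.0 is 20 cm), then the gripper's target within -1 to 1 (fully open at 1, half-way at 0, shut at -1). A call has 1 to 12 rows; each row is the pose to reach, as a shift and turn from the pose commanded when the call began, along the tool's axes at that moment, turning the shorter way round; what a row does not reach only later rows make up. A row lasts 1/8 s, in which the tool goes at most 62.5 mm and 10.7 degrees, less where a joint would pass 70% of its speed; a pose out of reach is approached as far as the arm can. A call with a number of a shift or a turn outside -1 to 1 is refused whole. A call with a gripper value outside its range is refused whole. The fingers move at their own pace and stop on an object; "newtons" is the grip in N (left out, the last holds). Time passes only in rows, so rows that repeat a pose let the fingers close. It gives the time, the measured TCP pose, the force, the opening and the grip force at its end, in the units of the state.
- ctrl.get_state(): the state, without advancing time (a new reading comes with each control period).
- ctrl.read_camera(name): name is "scene" or "top" or "wrist"; returns a dict with "image" (420x560x3 uint8, red, green, blue), "fovy" (degrees; the focal length in pixels is half the picture's height over the tangent of half this angle, whatever the lens; pixels are square), "cx", "cy" (the principal point, pixels), "extrinsics" (4x4, takes a point from camera to world coordinates). Camera axes: x right, y up, looking along -z (the intrinsics and any distortion apply to the point x, -y, -z); pixel columns grow to the right and rows downward; lengths in m; the calibration is good to about 2 mm. A picture is of the moment at which its call begins. There is no depth.
- ctrl.sign_off(): hands the job in; it is judged then, once.
The state is a dict: "time": time; "qpos": joint angles; "dq": joint speeds; "joint_efforts": joint torques, N m; "eef_pos": TCP position; "tcp_rot": TCP orientation; "contact_force": force on the tool from outside, world axes, zero at the start; "wrist_torque": the same for the moment, N m; "opening": opening from 0.0 (shut) to 1.0 (fully open); "finger_force": force on a finger pad.
Only numpy, scipy, OpenCV 4.12 (cv2) and the standard library are available. Lean on these libraries where they do the work, as an engineer would, in place of code of your own. Each camera call takes 0.05 s, during which the arm holds its last target. There are 200 camera calls.

## Task

Raise the fuel cell in its stand to working height: slide the thin end of the white plastic wedge in from the front under the steel lifting bar of the cell, and push it in until the cell has come up against the sprung tip of the height gauge and bears on it lightly (about 5 N, never more than 15 N). Then let go and leave the cell resting on the wedge against the gauge. Leave the other things on the bench where they are.

Things in the scene. Friction and masses are not known exactly. Their poses are not given: they have to be found in the camera images.
- wedge_heel (a point): Centre of the heel block of the loose white plastic wedge (100 g), half-way up: 20 mm above its underside. The heel is 30 mm long (x), 32 mm wide (y) and 40 mm tall; grip it across its 32 mm. The taper runs from it to the wedge's +x. Axes as for the wedge.
- wedge_tip (a point): Middle of the wedge's thin end, 115 mm ahead (+x) of the heel's centre, 1.5 mm above its underside.
- wedge: The whole wedge, lying flat at the start, z up; origin on its underside below the heel's centre, +x towards the thin end. Its taper is 100 mm long and 32 mm wide; its flat sloping top falls evenly from 23 mm at the heel to 3 mm at the thin end (1 in 5). Friction holds it wedged when it is let go.
- stand: Fixed aluminium stand; origin on the bench under the middle of the cell's front face, +x pointing into the stand (the way the wedge goes in), z up. Two feet, 12 mm tall and 22 mm wide, lie along x at y = +-64 mm, each with an upright 10 mm guide rod to 94 mm height; between the feet the bench is free, 106 mm wide.
- cell: Black fuel cell between clear plates, 0.28 to 0.56 kg, 80 mm deep (x 0 to 80), 90 mm wide, guided so that it moves only straight up (16 mm at most). At rest its frame is the stand's, its top is 70 mm and its body's underside 16 mm above the bench; the frame rises with it.
- lift_bar (a point): Middle of the round steel lifting bar across the cell's front, 10 mm behind its front face: 10 mm diameter, 72 mm long along y, its underside 10 mm above the bench at rest. It meets the slope once about 35 mm of taper is below it; each 5 mm of push then raises the cell 1 mm, at a steady push of 3 to 15 N (by weight, friction, and how the hand bears down).
- gauge: Height gauge on the stand (frame as the stand's): from its finger, about 104 mm above the bench, a sprung steel tip of 10 mm diameter hangs over the cell, 60 mm behind its front. Its height differs each time and is not measured: its underside is 4 to 8.5 mm above the resting cell's top. Its spring takes 10 N per mm. More than 15 N spoils it.
- gauge_post (a point): Top of the gauge's upright 12 mm post, 105 mm behind the cell's front, 146 mm above the bench; the finger is clamped to it and reaches forward. Once the tip is touched, each further mm of wedge travel adds about 2 N on the gauge and a like amount or more to the push on the wedge.
- block: Bystander: clear plastic bar 75 x 32 x 24 mm, loose, without taper; origin under its centre.
- meter: Bystander: loose grey hand multimeter 150 x 80 x 45 mm; origin under its centre.
- bottle: Bystander: white bottle, 60 mm diameter, 130 mm tall; origin under its centre.
- screwdriver: Bystander: screwdriver 170 mm long, lying to the left, beside the blue tray.
- nut: Bystander: steel collar 26 mm across, 10 mm high; origin under its centre.
- beaker: Bystander: glass beaker, 70 mm diameter, 85 mm tall; origin under its centre.
Mind the look-alikes: they are no part of the job. What is shaped like the wedge but yellow is not meant.

How it is judged:
On the way:
1. the wedge has gone in under the lifting bar and has raised the cell by 2 mm (distance of cell from where it was at the start of the episode above 0.002 m and contact force between wedge and cell above 1 N), for 0.1 s.
At the end, for the whole second after the job is handed in: The cell, raised and carried by the wedge alone, bears on the gauge's tip with 1 to 15 N; the wedge is released and at rest (contact force between cell and gauge between 1 and 15 N and contact force between wedge and cell above 1 N and linear speed of wedge below 0.01 m/s); the robot touches nothing.
It fails at once if the gauge is pressed with more than 15 N (contact force between gauge and anything else above 15 N).
It fails at once if a bystander is moved by more than 20 mm (distance of any of block, meter, bottle, screwdriver, nut, beaker from where it was at the start of the episode above 0.02 m).
It also fails if it takes over 72 s, if anything falls off the work surface, if the arm or the gripper's body presses on something with over 40 N, if the wrist force passes 120 N, or if a joint passes its speed limit or range.

## Working session

There is one attempt and no reset: what is moved stays moved. The work goes in short steps, Python scripts to look and compute and a tool call to move; the robot and the scene stay as the last step left them, time stands still between calls to the robot, and variables do not carry over. Pictures are saved under pics/ and viewed, at most 10 in all, crops included, and the job is handed in when it is done.

Besides the shell and the picture viewer there is one more tool, called after "Request:" as a command line: name --argument value ..., lists and objects as JSON in quotes. send_rows: Moves the arm, as the interface text tells. Its arguments: {"type":"object","properties":{"moves":{"type":"string"},"newtons":{"type":"number"}},"required":["moves"]}

```bash
ls; mkdir -p pics; cat > h.py <<'E'
import numpy as np, cv2
from plant import ctrl
def cap(n,fn=None):
    c=ctrl.read_camera(n)
    if fn: cv2.imwrite('pics/'+fn,c['image'][:,:,::-1])
    return c
def ray(c,u,v):
    f=c['image'].shape[0]/2/np.tan(np.radians(c['fovy'])/2); E=np.array(c['extrinsics'])
    d=E[:3,:3]@np.array([(u-c['cx'])/f,-(v-c['cy'])/f,-1]); return E[:3,3],d/np.linalg.norm(d)
def onz(c,u,v,z):
    o,d=ray(c,u,v); return o+d*(z-o[2])/d[2]
def tri(rs):
    A=0;b=0
    for o,d in rs:
        P=np.eye(3)-np.outer(d,d);A=A+P;b=b+P@o
    return np.linalg.solve(A,b)
def proj(c,p):
    f=c['image'].shape[0]/2/np.tan(np.radians(c['fovy'])/2); E=np.array(c['extrinsics'])
    q=E[:3,:3].T@(np.array(p)-E[:3,3]); return c['cx']+f*q[0]/-q[2], c['cy']-f*q[1]/-q[2]
E
python3 - <<'E'
from h import *
a=cap('scene');b=cap('top')
for c in(a,b):print({k:v for k,v in c.items() if k!='image'})
cv2.imwrite('pics/a.png',a['image'][:,:,::-1]);cv2.imwrite('pics/b.png',b['image'][:,:,::-1])
s=ctrl.get_state();print(s)
E
```

```text
pics
{'fovy': 51.48152234479196, 'cx': 272.52696962397897, 'cy': 212.08147747758247, 'extrinsics': array([[-0.43523217, -0.55021838,  0.71262381,  1.46846917],
       [ 0.90013776, -0.25008508,  0.35666435,  0.46098072],
       [-0.0180267 ,  0.7966914 ,  0.60411742,  0.88872337],
       [ 0.        ,  0.        ,  0.        ,  1.        ]])}
{'fovy': 52.86925151378202, 'cx': 274.06682525092646, 'cy': 208.1355104715028, 'extrinsics': array([[-0.01869364,  0.97841883, -0.20578421,  0.3622857 ],
       [-0.99982169, -0.01884342,  0.00123208,  0.02530956],
       [-0.00267219,  0.20577055,  0.97859662,  1.17027894],
       [ 0.        ,  0.        ,  0.        ,  1.        ]])}
{'time': 0.1, 'qpos': array([-1.30800345e+00,  2.87110632e-01,  1.57805386e+00,  2.18625736e-05,
        1.27862940e+00, -1.49993899e-01]), 'dq': array([-0.00094932, -0.0014427 , -0.00318949, -0.00047626,  0.00013184,
       -0.00186536]), 'joint_efforts': array([ 3.35010373e-04, -4.07298410e+01, -2.93699884e+01, -1.85096146e-04,
        3.41922365e-03, -6.63783609e-06]), 'eef_pos': array([ 0.27066864, -0.61772294,  0.24405052]), 'tcp_rot': array([ 9.78776440e-01,  2.04927959e-01, -5.15935422e-05, -1.09945930e-03]), 'contact_force': array([0.25274062, 0.32969152, 0.13959442]), 'wrist_torque': array([ 0.05999427, -0.02669817,  0.00156956]), 'finger_force': 0.0, 'opening': 1.0012241408193383}
```

View pics/a.png

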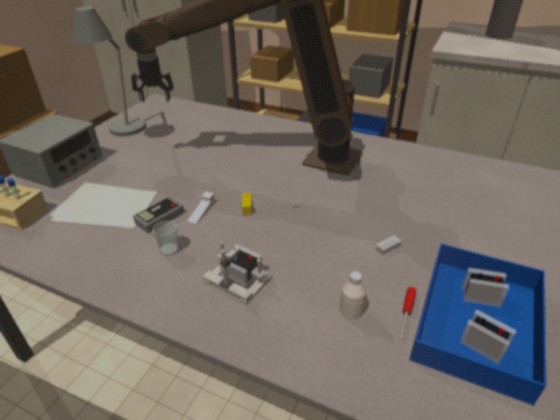

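View pics/b.png

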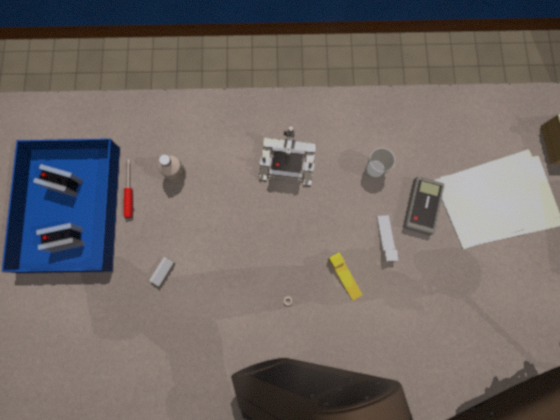

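The scene has three wedge-like things. The white one is at top (387,238) / scene (202,207). The yellow one at top (345,276) has the wrong colour. The clear bar at top (161,272) has no taper. The white one fits, and the stand is at top (287,160) with its open front towards the robot. I'll confirm with an enlarged crop.

```bash
python3 - <<'E'
from h import *
a=cv2.imread('pics/a.png');b=cv2.imread('pics/b.png')
def cr(i,x,y,w,h,s):return cv2.resize(i[y:y+h,x:x+w],None,fx=s,fy=s,interpolation=cv2.INTER_CUBIC)
L=np.vstack([cr(b,350,200,75,75,4),cr(b,250,120,75,75,4)]);R=np.vstack([cr(a,170,170,75,75,4),cr(a,200,225,75,75,4)])
cv2.imwrite('pics/c.png',np.hstack([L,R]))
class C(dict):pass
import json
c=ctrl.read_camera('top')
for uv,z in(((387,238),.01),((387,217),0),((391,258),.02),((287,160),.03)):print(onz(c,*uv,z).round(3))
E
```

```text
[ 0.516 -0.287  0.01 ]
[ 0.577 -0.294  0.   ]
[ 0.46  -0.291  0.02 ]
[ 0.74  -0.015  0.03 ]
```

View pics/c.png

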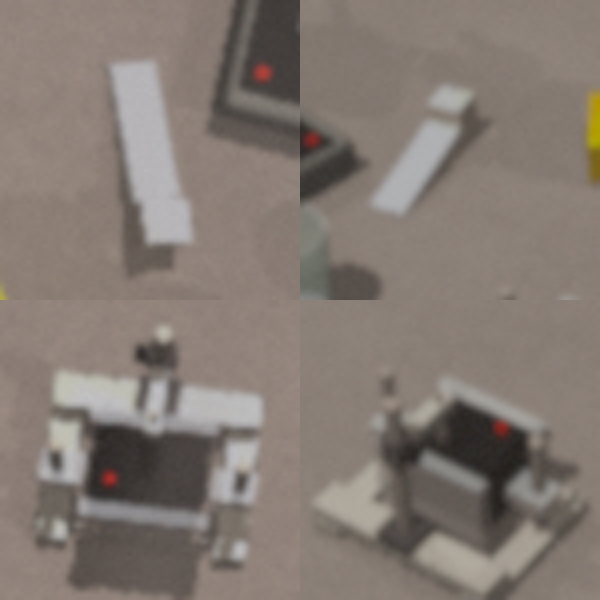

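The crop confirms it. The white wedge's tall heel is nearest the robot (top ≈(391,255)) and its thin end points away (≈(384,216)). The stand opens towards the robot. Next I move the wrist camera over the wedge.

Request:
send_rows --moves "0 0 0.033 0.39 -0.28 0 1;0 0 0.066 0.79 -0.555 0 1;0 0 0.066 0.79 -0.555 0 1;0 0 0.066 0.79 -0.555 0 1" --newtons 30

```text
time: 0.65
eef_pos: [0.3727, -0.4498, 0.245]
tcp_rot: [1.0, 0.001, -0.0, -0.001]
contact_force: [0.4, -0.1, -0.6]
opening: 0.997
finger_force: 0.0
```

Tool axes are now x=+x, y=-y, z=down.

Request:
send_rows --moves "0 0 0 0.2 -0.4 0 1;0 0 0 0.43 -0.8 0 1;0 0 0 0.43 -0.8 0 1;0 0 0 0.43 -0.8 0 1;0 0 0 0.43 -0.8 0 1"

```text
time: 1.27
eef_pos: [0.4571, -0.2943, 0.2453]
tcp_rot: [1.0, -0.001, -0.0, 0.0]
contact_force: [-0.3, 0.5, 0.4]
opening: 1.001
finger_force: 0.0
```

```bash
python3 - <<'E'
from h import *
c=cap('wrist','w1.png');print(c['extrinsics'],c['fovy'],c['cx'],c['cy']);print(ctrl.get_state()['eef_pos'])
E
```

```text
[[-1.57759400e-03  9.61069016e-01  2.76303923e-01  5.28312171e-01]
 [-9.99998498e-01 -1.71443895e-03  2.53715281e-04 -2.94941178e-01]
 [ 7.17544103e-04 -2.76303108e-01  9.61070277e-01  3.74662686e-01]
 [ 0.00000000e+00  0.00000000e+00  0.00000000e+00  1.00000000e+00]] 62.343360527751265 283.3894307163043 208.18625763272874
[ 0.45684439 -0.29470037  0.24523748]
```

View pics/w1.png

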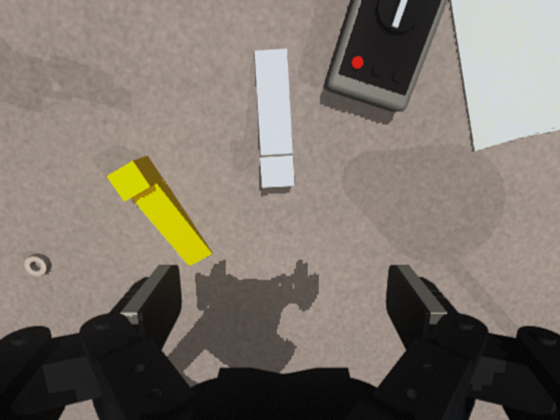

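The wrist view shows the white wedge upright in the frame: heel top at about (277,172), thin end at (271,50). The yellow look-alike is at (160,210), the meter at (385,60) and the nut at (36,265). I'll measure it here, then from a second place.

```bash
cat >> h.py <<'E'
def wedgemask(c,x0=200,x1=330,y0=20,y1=230):
    im=c['image'].astype(int); m=((im.min(2)>165)&(im[:,:,2]>=im[:,:,0]-2)).astype(np.uint8)
    k=np.zeros_like(m);k[y0:y1,x0:x1]=1; return m*k
E
python3 - <<'E'
from h import *
c=cap('wrist');m=wedgemask(c)
n,l,s,ce=cv2.connectedComponentsWithStats(m);print(s,ce)
print(c['image'][165,277],c['image'][110,273],c['image'][155:190:2,277].tolist())
i=[k for k in range(1,n) if s[k,4]>300]
for k in i:
    ct=max(cv2.findContours((l==k).astype(np.uint8),0,1)[0],key=len)
    ap=cv2.approxPolyDP(ct,4,True)[:,0];print(ap.tolist());print(cv2.boxPoints(cv2.minAreaRect(ct)).tolist())
E
```

```text
[[     0      0    560    420 230873]
 [   254     48     38    107   3378]
 [   260    156     34     31    949]] [[279.6094996  211.2465468 ]
 [272.8285968  100.92984014]
 [276.60800843 171.05900948]]
[210 215 222] [210 214 220] [[142, 131, 124], [208, 213, 219], [211, 216, 223], [209, 215, 221], [209, 215, 221], [210, 215, 222], [209, 214, 221], [209, 214, 221], [210, 215, 221], [209, 213, 221], [210, 215, 222], [208, 214, 221], [208, 215, 221], [209, 215, 221], [210, 215, 222], [209, 214, 217], [111, 108, 102], [89, 82, 77]]
[[284, 48], [254, 50], [261, 154], [291, 152]]
[[253.58460998535156, 49.5230827331543], [286.0400085449219, 47.71999740600586], [291.87078857421875, 152.67384338378906], [259.4153747558594, 154.4769287109375]]
[[260, 158], [262, 186], [293, 184], [291, 156]]
[[259.68829345703125, 156.76560974121094], [291.75811767578125, 155.16212463378906], [293.25933837890625, 185.1870574951172], [261.18951416015625, 186.79054260253906]]
```

Request:
send_rows --moves "0 0 0 -0.1 0.1 0.25 1;0 0 0 -0.15 0.1 0.5 1;0 0 0 -0.15 0.1 0.5 1;0 0 0 -0.15 0.1 0.5 1"

```text
time: 1.88
eef_pos: [0.4279, -0.315, 0.1472]
tcp_rot: [1.0, -0.002, 0.001, 0.001]
contact_force: [0.6, -0.5, 0.8]
opening: 1.002
finger_force: 0.0
```

```bash
python3 - <<'E'
from h import *
c=cap('wrist','w2.png')
E
```

```text
(no output)
```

View pics/w2.png

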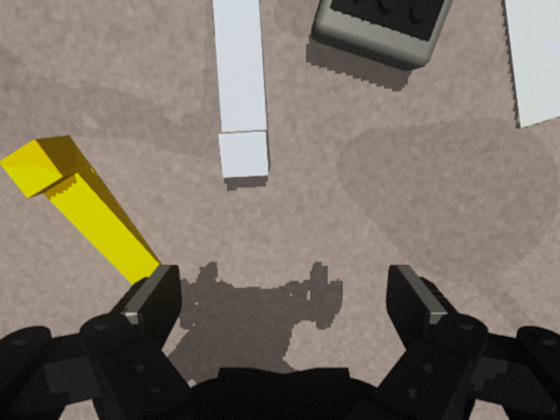

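The closer view has the heel top at about (244,155), with the taper running up out of frame. I'll triangulate the heel's top corners from both places.

```bash
python3 - <<'E'
from h import *
c=cap('wrist');m=wedgemask(c,180,300,0,230)
n,l,s,ce=cv2.connectedComponentsWithStats(m)
for k in range(1,n):
    if s[k,4]<300: continue
    ct=max(cv2.findContours((l==k).astype(np.uint8),0,1)[0],key=len)
    print(cv2.approxPolyDP(ct,5,True)[:,0].tolist(),ce[k],s[k])
    if s[k,1]>100: Q=cv2.approxPolyDP(ct,5,True)[:,0].astype(float)
c1=dict(c);c1['cx']=283.389;c1['extrinsics']=np.array([[-1.57759400e-03,9.61069016e-01,2.76303923e-01,5.28312171e-01],[-9.99998498e-01,-1.71443895e-03,2.53715281e-04,-2.94941178e-01],[7.17544103e-04,-2.76303108e-01,9.61070277e-01,3.74662686e-01],[0,0,0,1]])
P=np.array([[260,157],[262,187],[293.5,185],[291.5,155.5]])
o=lambda q:q[np.lexsort((q[:,0],q[:,1]))]
def order(q):
    t=q[np.argsort(q[:,1])];a=t[:2][np.argsort(t[:2,0])];b=t[2:][np.argsort(t[2:,0])];return np.vstack([a,b])
for p,q in zip(order(P),order(Q)):
    print(p,q,'tri',tri([ray(c1,*p),ray(c,*q)]).round(4),onz(c1,*p,.04).round(4),onz(c,*q,.04).round(4))
for p in([284.5,48],[254,50]):print('tip',onz(c1,*p,.003).round(4))
print(ctrl.get_state()['eef_pos'])
E
```

```text
[[213, 0], [221, 131], [265, 130], [258, 0]] [239.10361486  65.2675329 ] [ 213    0   53  133 6003]
[[264, 133], [219, 136], [223, 177], [266, 175]] [243.1384457  154.95985589] [ 219  133   49   45 1943]
[260. 157.] [219. 136.] tri [ 0.4822 -0.272   0.0332] [ 0.4834 -0.2726  0.04  ] [ 0.4824 -0.2731  0.04  ]
[291.5 155.5] [264. 133.] tri [ 0.484 -0.303  0.034] [ 0.4848 -0.3029  0.04  ] [ 0.4843 -0.3033  0.04  ]
[262. 187.] [223. 177.] tri [ 0.4539 -0.274   0.0385] [ 0.4539 -0.274   0.04  ] [ 0.4545 -0.2744  0.04  ]
[293.5 185. ] [266. 175.] tri [ 0.4576 -0.3047  0.0488] [ 0.4558 -0.305   0.04  ] [ 0.4558 -0.3042  0.04  ]
tip [ 0.5854 -0.2964  0.003 ]
tip [ 0.5836 -0.2663  0.003 ]
[ 0.42877171 -0.31507831  0.14838187]
```

Request:
send_rows --moves "0 0 0 0 0 -0.3 1;0 0 0 0.1 -0.2 -0.52 1;0 0 0 0.35 -0.47 -0.52 1;0 0 0 0.6 -0.75 -0.52 1"

```text
time: 2.48
eef_pos: [0.5341, -0.1806, 0.2538]
tcp_rot: [1.0, -0.001, 0.003, 0.002]
contact_force: [0.1, -1.1, 0.2]
opening: 0.998
finger_force: 0.0
```

Request:
send_rows --moves "0 0 0 0.25 -0.3 0 1;0 0 0 0.5 -0.55 0 1;0 0 0 0.6 -0.75 0 1;0 0 0 0.6 -0.75 0 1;0 0 0 0.6 -0.75 0 1;0 0 0 0.6 -0.75 0 1"

```text
time: 3.22
eef_pos: [0.6517, -0.0326, 0.2503]
tcp_rot: [1.0, -0.002, 0.001, 0.0]
contact_force: [0.3, -0.5, -0.0]
opening: 1.006
finger_force: 0.0
```

```bash
python3 - <<'E'
from h import *
import pickle
c=cap('wrist','s1.png');pickle.dump(c,open('s1.pkl','wb'));print(ctrl.get_state()['eef_pos'])
E
```

```text
[ 0.65160107 -0.03279275  0.25010927]
```

Request:
send_rows --moves "0 0 0 -0.25 0.1 0 1;0 0 0 -0.5 0.2 0 1;0 0 0 -0.5 0.2 0 1;0 0 0 -0.5 0.2 0 1;0 0 0 -0.5 0.2 0 1"

```text
time: 3.9
eef_pos: [0.5529, -0.0716, 0.2501]
tcp_rot: [1.0, -0.001, 0.001, 0.0]
contact_force: [0.3, -0.8, 0.0]
opening: 0.996
finger_force: 0.0
```

```bash
python3 - <<'E'
from h import *
import pickle
c=cap('wrist','s2.png');pickle.dump(c,open('s2.pkl','wb'));print(ctrl.get_state()['eef_pos'])
a=cv2.imread('pics/s1.png');b=cv2.imread('pics/s2.png')
cv2.imwrite('pics/d.png',np.vstack([a[0:300,120:520],b[0:300,120:520]])) # 400 wide,600 tall
E
```

```text
[ 0.55284598 -0.07142375  0.24987887]
```

View pics/d.png

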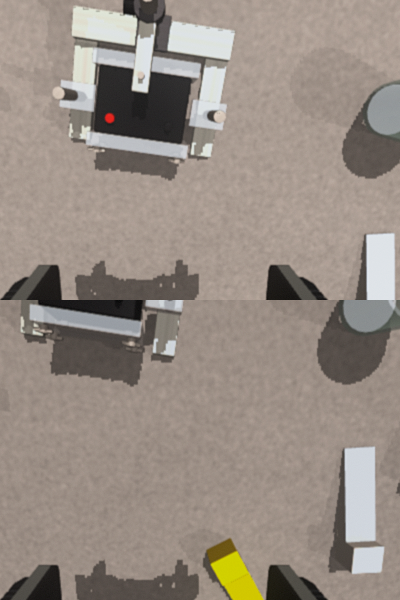

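s1 (offset +120 in u) shows the rod tops at about (178,93) and (338,117). The front plate's upper front edge runs from about (217,150) to (306,158), the gauge finger lies over the cell, and the feet fronts are at rows ~138 and ~157. I'll enlarge it to read the corners.

```bash
python3 - <<'E'
from h import *
a=cv2.imread('pics/s1.png')[60:185,165:350]
cv2.imwrite('pics/e.png',cv2.resize(a,None,fx=4,fy=4,interpolation=cv2.INTER_NEAREST))
E
```

```text
(no output)
```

View pics/e.png

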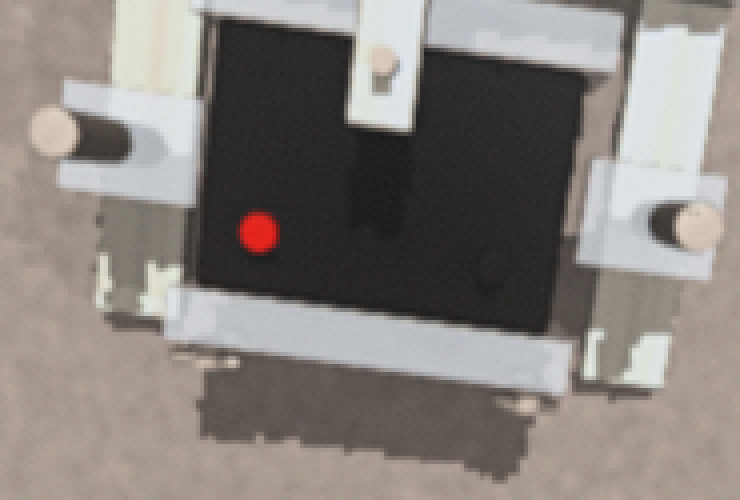

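```bash
python3 - <<'E'
from h import *
import pickle
c=pickle.load(open('s1.pkl','rb'))
g=lambda x,y,z:onz(c,165+x/4,60+y/4,z)
L,R=g(55,131,.094),g(698,227,.094);print('rods',L,R,np.linalg.norm(L-R));d=L-R;print('yaw',np.arctan2(-d[0],d[1]),(L+R)/2)
l,r=g(163,337,.07),g(567,394,.07);d=l-r;print('front',l,r,np.linalg.norm(d),np.arctan2(-d[0],d[1]),(l+r)/2)
a,b=g(97,308,.012),g(662,387,.012);d=a-b;print('feet',a,b,np.linalg.norm(d),np.arctan2(-d[0],d[1]),(a+b)/2)
a,b=g(112,0,.012),g(99,250,.012);d=a-b;print('footL edge yaw',np.arctan2(d[1],d[0]))
a,b=g(726,30,.012),g(682,320,.012);d=a-b;print('footR edge yaw',np.arctan2(d[1],d[0]))
E
```

```text
rods [0.73520054 0.04822725 0.094     ] [ 0.71668751 -0.0782282   0.094     ] 0.12780340859509234
yaw -0.14536701839240518 [ 0.72594402 -0.01500048  0.094     ]
front [0.69305992 0.0349714  0.07      ] [ 0.6802433  -0.05428175  0.07      ] 0.09016867913264467 -0.14262358904711886 [ 0.68665161 -0.00965518  0.07      ]
feet [0.69500349 0.0644568  0.012     ] [ 0.67405815 -0.08328056  0.012     ] 0.14921473210236436 -0.14083557847547085 [ 0.68453082 -0.00941188  0.012     ]
footL edge yaw -0.12979328857494862
footR edge yaw -0.11521447886036916
```

Stand measured: front middle at (0.6866,-0.0097) and yaw -0.143 rad, with the rods, plate and feet agreeing. Wedge: heel at (0.469,-0.2886), yaw +0.0625. Now the grasp.

Request:
send_rows --moves "0 0 -0.005 -0.1 0.25 0 0.4;0 0 -0.01 -0.2 0.5 0 0.4;0 0 -0.01 -0.2 0.5 0 0.4;0 0 -0.01 -0.2 0.5 0 0.4" --newtons 40

```text
time: 4.45
eef_pos: [0.5122, -0.171, 0.2493]
tcp_rot: [1.0, 0.03, 0.0, -0.0]
contact_force: [-0.1, -0.2, 1.0]
opening: 0.703
finger_force: 0.0
```

Request:
send_rows --moves "0 0 0 -0.14 0.28 0.2 0.4;0 0 0 -0.275 0.57 0.4 0.4;0 0 0 -0.275 0.57 0.6 0.4;0 0 0 -0.275 0.57 0.75 0.4;0 0 0 -0.275 0.57 0.75 0.4;0 0 0 -0.275 0.57 0.75 0.4"

```text
time: 5.2
eef_pos: [0.4652, -0.2881, 0.1008]
tcp_rot: [1.0, 0.031, 0.001, 0.001]
contact_force: [-0.1, -0.0, 0.2]
opening: 0.7
finger_force: 0.0
```

Down 77 mm to z≈0.024, then close.

Request:
send_rows --moves "0 0 0 0 0 0.2 0.4;0 0 0 0 0 0.34 0.4;0 0 0 0 0 0.385 0.4;0 0 0 0 0 0.385 0.4;0 0 0 0 0 0.385 0.4;0 0 0 0 0 0.385 -0.5;0 0 0 0 0 0.385 -0.5;0 0 0 0 0 0.385 -0.5;0 0 0 0 0 0.385 -0.5;0 0 0 0 0 0.385 -0.5"

```text
time: 6.45
eef_pos: [0.4643, -0.289, 0.0235]
tcp_rot: [1.0, 0.03, 0.001, 0.001]
contact_force: [-0.3, 1.5, 5.2]
opening: 0.37
finger_force: 41.1
```

```bash
python3 - <<'E'
from h import *
s=ctrl.get_state();print(s['eef_pos'],s['tcp_rot'],s['contact_force'],s['opening'],s['finger_force'])
c=cap('wrist','g1.png')
m=wedgemask(c,150,400,0,300);n,l,st,ce=cv2.connectedComponentsWithStats(m)
for k in range(1,n):
    if st[k,4]<300: continue
    ct=max(cv2.findContours((l==k).astype(np.uint8),0,1)[0],key=len);q=cv2.approxPolyDP(ct,5,True)[:,0]
    print(q.tolist());print([onz(c,*p,.003).round(4).tolist() for p in q[np.argsort(q[:,1])][:2]])
E
```

```text
[ 0.46434291 -0.28899595  0.02346761] [9.99535914e-01 3.04505707e-02 6.16493292e-04 5.83118915e-04] [-0.34087975  1.53352708  5.15499342] 0.36987463078547794 41.06150507926941
[[241, 0], [244, 241], [323, 241], [325, 0]]
[[0.5744, -0.2667, 0.003], [0.5764, -0.2989, 0.003]]
[[326, 262], [241, 262], [242, 299], [322, 299]]
[[0.4674, -0.3096, 0.003], [0.465, -0.2697, 0.003]]
```

Gripped (opening 31.5 mm, 41 N). Next: lift, carry and turn to face the stand.

Request:
send_rows --moves "0 0 0 0 0 -0.15 -0.5;0 0 0 0 0 -0.35 -0.5;0 0 0 0.11 -0.25 -0.35 -0.5;0 0 0 0.22 -0.5 -0.35 -0.5;0 0 0 0.22 -0.74 -0.35 -0.5;0 0 0 0.22 -0.74 -0.35 -0.5"

```text
time: 7.25
eef_pos: [0.4972, -0.1347, 0.091]
tcp_rot: [0.999, 0.033, -0.001, -0.001]
contact_force: [0.5, -0.4, -0.9]
opening: 0.367
finger_force: 40.3
```

Request:
send_rows --moves "0 0 0.01 0.08 -0.25 0 -0.5;0 0 0.02 0.16 -0.5 0 -0.5;0 0 0.0325 0.216 -0.743 0 -0.5;0 0 0.0325 0.216 -0.743 0 -0.5;0 0 0.0325 0.216 -0.743 0 -0.5;0 0 0.0325 0.216 -0.743 0 -0.5"

```text
time: 8.0
eef_pos: [0.5326, 0.0116, 0.0921]
tcp_rot: [0.997, -0.072, -0.0, 0.0]
contact_force: [0.0, 0.3, -1.0]
opening: 0.369
finger_force: 40.5
```

```bash
python3 - <<'E'
from h import *
s=ctrl.get_state();p=s['eef_pos'];q=s['tcp_rot'];print(p,q,s['contact_force'],s['opening'])
y=-.143;o=np.array([.6866,-.0097]);d=p[:2]-o
print('stand xy',d@[np.cos(y),np.sin(y)],d@[-np.sin(y),np.cos(y)],'yaw',2*np.arctan2(q[1],q[0]))
c=cap('wrist','g2.png');cv2.imwrite('pics/g2c.png',c['image'][:300,:,::-1])
E
```

```text
[0.53259601 0.01158152 0.09213046] [ 9.97372704e-01 -7.24406866e-02 -1.42768050e-04  1.25941732e-04] [ 0.00575109  0.26590548 -0.98993968] 0.36910935082280694
stand xy -0.15546495031024957 -0.000883292798144385 yaw -0.14500839061879806
```

View pics/g2c.png

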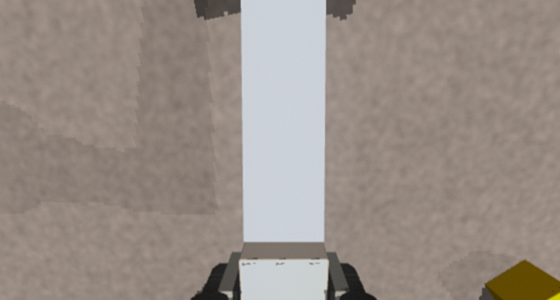

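The wedge is straight in the grip, with its taper centred on columns 244–325. I lower it to the bench, then advance 60 mm.

Request:
send_rows --moves "0 0 0 0 -0.004 0.15 -0.5;0 0 0 0 -0.004 0.3 -0.5;0 0 0 0 -0.004 0.34 -0.5;0 0 0 0 -0.004 0.34 -0.5;0 0 0 0 -0.004 0.34 -0.5"

```text
time: 8.68
eef_pos: [0.5335, 0.0132, 0.0251]
tcp_rot: [0.997, -0.072, 0.001, 0.0]
contact_force: [0.7, -0.5, -1.0]
opening: 0.369
finger_force: 40.6
```

Request:
send_rows --moves "0 0 0 0.1 0 0 -0.5;0 0 0 0.2 0 0 -0.5;0 0 0 0.3 0 0 -0.5;0 0 0 0.3 0 0 -0.5;0 0 0 0.3 0 0 -0.5;0 0 0 0.3 0 0 -0.5"

```text
time: 9.43
eef_pos: [0.5912, 0.0054, 0.0241]
tcp_rot: [0.997, -0.072, -0.001, -0.0]
contact_force: [-0.7, -0.2, -0.3]
opening: 0.37
finger_force: 40.6
```

```bash
cat > st.py <<'E'
from h import *
s=ctrl.get_state();p=s['eef_pos'];q=s['tcp_rot']
y=-.143;o=np.array([.6866,-.0097]);d=p[:2]-o;a=np.array([np.cos(y),np.sin(y)])
print(s['time'],p.round(4),'stand xy',(d@a).round(4),(d@[-a[1],a[0]]).round(4),'yaw',(2*np.arctan2(q[1],q[0])).round(4),'F along',(s['contact_force'][:2]@a).round(2),'Fz',s['contact_force'][2].round(2),s['opening'])
E
python3 st.py
```

```text
9.425 [0.5912 0.0054 0.0241] stand xy -0.0966 0.0014 yaw -0.1432 F along -0.64 Fz -0.34 0.3702313064943482
```

Request:
send_rows --moves "0 0 0 0.05 0 0 -0.5;0 0 0 0.08 0 0 -0.5;0 0 0 0.1 0 0 -0.5;0 0 0 0.12 0 0 -0.5;0 0 0 0.12 0 0 -0.5;0 0 0 0.12 0 0 -0.5"

```text
time: 10.18
eef_pos: [0.6134, 0.0023, 0.0236]
tcp_rot: [0.997, -0.071, -0.004, -0.0]
contact_force: [-8.3, 0.5, 2.3]
opening: 0.37
finger_force: 41.1
```

Request:
send_rows --moves "0 0 0 0.015 0 0 -0.5;0 0 0 0.03 0 0 -0.5;0 0 0 0.045 0 0 -0.5;0 0 0 0.06 0 0 -0.5;0 0 0 0.06 0 0 -0.5;0 0 0 0.06 0 0 -0.5"

```text
time: 10.92
eef_pos: [0.6251, 0.0009, 0.0236]
tcp_rot: [0.997, -0.071, -0.004, -0.0]
contact_force: [-8.3, 1.1, 3.3]
opening: 0.369
finger_force: 41.2
```

```bash
python3 st.py
```

```text
10.925 [0.6251 0.0009 0.0236] stand xy -0.0624 0.0017 yaw -0.1427 F along -8.41 Fz 3.35 0.3694905065674059
```

Steady 8.4 N with the cell up about 3 mm. From here I advance in small steps and watch the push.

Request:
send_rows --moves "0 0 0 0.008 0 0 -0.5;0 0 0 0.015 0 0 -0.5;0 0 0 0.02 0 0 -0.5;0 0 0 0.02 0 0 -0.5;0 0 0 0.02 0 0 -0.5"

```text
time: 11.55
eef_pos: [0.6287, 0.0003, 0.0235]
tcp_rot: [0.997, -0.071, -0.004, -0.0]
contact_force: [-9.1, 2.1, 4.2]
opening: 0.369
finger_force: 41.3
```

Request:
send_rows --moves "0 0 0 0.005 0 0 -0.5;0 0 0 0.01 0 0 -0.5;0 0 0 0.01 0 0 -0.5;0 0 0 0.01 0 0 -0.5"

```text
time: 12.05
eef_pos: [0.6308, 0.0, 0.0235]
tcp_rot: [0.997, -0.071, -0.004, -0.0]
contact_force: [-10.4, 2.3, 3.7]
opening: 0.369
finger_force: 41.3
```

```bash
python3 st.py
```

```text
12.05 [0.6308 0.     0.0235] stand xy -0.0566 0.0017 yaw -0.1427 F along -10.63 Fz 3.71 0.3692840949999806
```

Request:
send_rows --moves "0 0 0 0.004 0 0 -0.5;0 0 0 0.0075 0 0 -0.5;0 0 0 0.0075 0 0 -0.5;0 0 0 0.0075 0 0 -0.5;0 0 0 0.0075 0 0 -0.5"

```text
time: 12.68
eef_pos: [0.6322, -0.0002, 0.0235]
tcp_rot: [0.997, -0.071, -0.004, -0.0]
contact_force: [-10.0, 2.0, 4.1]
opening: 0.368
finger_force: 41.3
```

Request:
send_rows --moves "0 0 0 0.004 0 0 -0.5;0 0 0 0.0075 0 0 -0.5;0 0 0 0.0075 0 0 -0.5;0 0 0 0.0075 0 0 -0.5;0 0 0 0.0075 0 0 -0.5"

```text
time: 13.3
eef_pos: [0.6337, -0.0004, 0.0235]
tcp_rot: [0.997, -0.071, -0.004, -0.0]
contact_force: [-11.0, 2.0, 4.0]
opening: 0.367
finger_force: 41.3
```

Request:
send_rows --moves "0 0 0 0.004 0 0 -0.5;0 0 0 0.0075 0 0 -0.5;0 0 0 0.0075 0 0 -0.5;0 0 0 0.0075 0 0 -0.5;0 0 0 0.0075 0 0 -0.5"

```text
time: 13.92
eef_pos: [0.6352, -0.0006, 0.0235]
tcp_rot: [0.997, -0.071, -0.004, -0.0]
contact_force: [-9.9, 1.9, 3.0]
opening: 0.369
finger_force: 41.3
```

Request:
send_rows --moves "0 0 0 0.004 0 0 -0.5;0 0 0 0.0075 0 0 -0.5;0 0 0 0.0075 0 0 -0.5;0 0 0 0.0075 0 0 -0.5;0 0 0 0.0075 0 0 -0.5"

```text
time: 14.55
eef_pos: [0.6367, -0.0008, 0.0235]
tcp_rot: [0.997, -0.071, -0.004, -0.0]
contact_force: [-10.7, 1.7, 4.2]
opening: 0.365
finger_force: 41.3
```

Request:
send_rows --moves "0 0 0 0.004 0 0 -0.5;0 0 0 0.0075 0 0 -0.5;0 0 0 0.0075 0 0 -0.5;0 0 0 0.0075 0 0 -0.5;0 0 0 0.0075 0 0 -0.5"

```text
time: 15.18
eef_pos: [0.6382, -0.001, 0.0235]
tcp_rot: [0.997, -0.071, -0.004, -0.0]
contact_force: [-9.6, 2.4, 3.4]
opening: 0.365
finger_force: 41.3
```

Request:
send_rows --moves "0 0 0 0.004 0 0 -0.5;0 0 0 0.0075 0 0 -0.5;0 0 0 0.0075 0 0 -0.5;0 0 0 0.0075 0 0 -0.5;0 0 0 0.0075 0 0 -0.5"

```text
time: 15.8
eef_pos: [0.6397, -0.0013, 0.0235]
tcp_rot: [0.997, -0.071, -0.004, -0.0]
contact_force: [-10.1, 2.5, 3.4]
opening: 0.367
finger_force: 41.3
```

Request:
send_rows --moves "0 0 0 0.004 0 0 -0.5;0 0 0 0.0075 0 0 -0.5;0 0 0 0.0075 0 0 -0.5;0 0 0 0.0075 0 0 -0.5;0 0 0 0.0075 0 0 -0.5"

```text
time: 16.42
eef_pos: [0.6412, -0.0015, 0.0235]
tcp_rot: [0.997, -0.071, -0.004, -0.0]
contact_force: [-10.1, 1.1, 4.1]
opening: 0.366
finger_force: 41.3
```

Request:
send_rows --moves "0 0 0 0.004 0 0 -0.5;0 0 0 0.0075 0 0 -0.5;0 0 0 0.0075 0 0 -0.5;0 0 0 0.0075 0 0 -0.5;0 0 0 0.0075 0 0 -0.5"

```text
time: 17.05
eef_pos: [0.6426, -0.0017, 0.0235]
tcp_rot: [0.997, -0.071, -0.004, -0.0]
contact_force: [-10.8, 2.1, 3.4]
opening: 0.369
finger_force: 41.3
```

Request:
send_rows --moves "0 0 0 0.004 0 0 -0.5;0 0 0 0.0075 0 0 -0.5;0 0 0 0.0075 0 0 -0.5;0 0 0 0.0075 0 0 -0.5;0 0 0 0.0075 0 0 -0.5"

```text
time: 17.68
eef_pos: [0.6441, -0.0019, 0.0235]
tcp_rot: [0.997, -0.071, -0.004, -0.0]
contact_force: [-9.6, 2.2, 3.1]
opening: 0.371
finger_force: 41.3
```

Request:
send_rows --moves "0 0 0 0.004 0 0 -0.5;0 0 0 0.0075 0 0 -0.5;0 0 0 0.0075 0 0 -0.5;0 0 0 0.0075 0 0 -0.5;0 0 0 0.0075 0 0 -0.5"

```text
time: 18.3
eef_pos: [0.6456, -0.0021, 0.0235]
tcp_rot: [0.997, -0.071, -0.004, -0.0]
contact_force: [-9.6, 1.2, 2.9]
opening: 0.369
finger_force: 41.3
```

Request:
send_rows --moves "0 0 0 0.004 0 0 -0.5;0 0 0 0.0075 0 0 -0.5;0 0 0 0.0075 0 0 -0.5;0 0 0 0.0075 0 0 -0.5;0 0 0 0.0075 0 0 -0.5"

```text
time: 18.92
eef_pos: [0.6472, -0.0023, 0.0235]
tcp_rot: [0.997, -0.071, -0.004, -0.0]
contact_force: [-10.1, 1.2, 3.4]
opening: 0.368
finger_force: 41.3
```

Request:
send_rows --moves "0 0 0 0.004 0 0 -0.5;0 0 0 0.0075 0 0 -0.5;0 0 0 0.0075 0 0 -0.5;0 0 0 0.0075 0 0 -0.5;0 0 0 0.0075 0 0 -0.5"

```text
time: 19.55
eef_pos: [0.6486, -0.0025, 0.0235]
tcp_rot: [0.997, -0.071, -0.004, -0.0]
contact_force: [-9.2, 1.8, 3.6]
opening: 0.369
finger_force: 41.3
```

Request:
send_rows --moves "0 0 0 0.004 0 0 -0.5;0 0 0 0.0075 0 0 -0.5;0 0 0 0.0075 0 0 -0.5;0 0 0 0.0075 0 0 -0.5;0 0 0 0.0075 0 0 -0.5"

```text
time: 20.18
eef_pos: [0.6501, -0.0027, 0.0235]
tcp_rot: [0.997, -0.071, -0.004, -0.0]
contact_force: [-9.4, 0.8, 3.9]
opening: 0.368
finger_force: 41.3
```

```bash
python3 st.py; python3 - <<'E'
from h import *
a=cap('scene','sc2.png')['image'][:,:,::-1]; b=cv2.imread('pics/a.png'); w=cap('wrist')['image'][:,:,::-1]
f=lambda i:cv2.resize(i[225:300,195:280],None,fx=4.7,fy=4.7,interpolation=cv2.INTER_CUBIC)
o=np.hstack([f(b),f(a)]);o=np.vstack([o[:330],cv2.resize(w[:250],(o.shape[1],268))]);cv2.imwrite('pics/f.png',o);print(o.shape)
E
```

```text
20.175 [ 0.6501 -0.0027  0.0235] stand xy -0.0371 0.0017 yaw -0.1427 F along -9.39 Fz 3.92 0.36760803599364705
(598, 800, 3)
```

View pics/f.png

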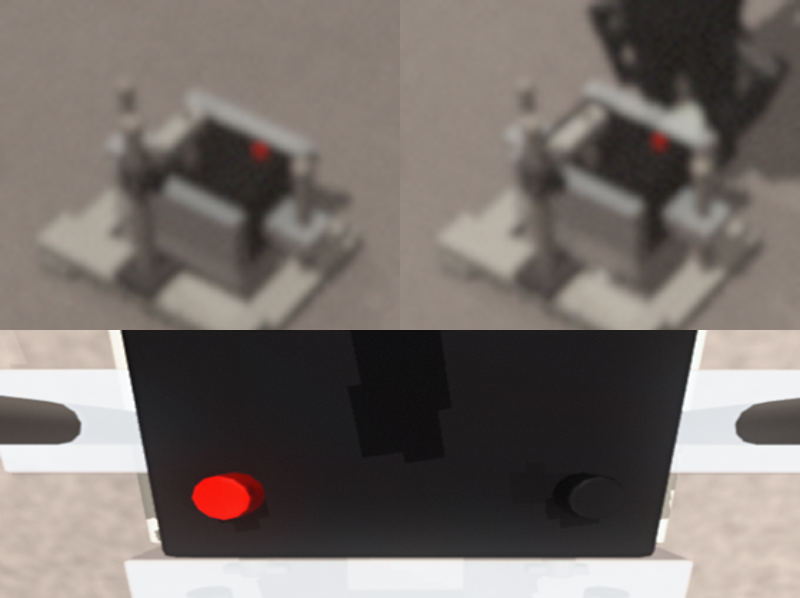

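The cell has risen: the scene's red dot moved up ~2 px, and the wrist view shows the cell top with its red button at (222,497). I'll quantify the rise from the red dot's shift.

```bash
python3 - <<'E'
from h import *
from scipy.optimize import brentq
c=ctrl.read_camera('scene')
def cen(bgr):
    i=bgr.astype(float)[225:300,195:280];w=np.clip(i[:,:,2]-i[:,:,1]-25,0,None)
    yy,xx=np.mgrid[225:300,195:280];return np.array([(w*xx).sum()/w.sum(),(w*yy).sum()/w.sum()]),w.sum()
A,wa=cen(cv2.imread('pics/a.png'));B,wb=cen(cv2.imread('pics/sc2.png'));print(A,B,wa,wb)
P=onz(c,*A,.072);Q=tri([ray(c,*B)]+[(P,np.array([0,0,1.]))]);print(P,'rise mm',(Q-P)[2]*1e3)
E
```

```text
[249.85767098 256.54898336] [249.60820896 254.64738806] 541.0 536.0
[0.71226098 0.00999615 0.072     ] rise mm 7.094486314613791
```

Rise is about 7.1–7.7 mm, as geometry predicts, with no touch yet. Continuing.

Request:
send_rows --moves "0 0 0 0.004 0 0 -0.5;0 0 0 0.0075 0 0 -0.5;0 0 0 0.0075 0 0 -0.5;0 0 0 0.0075 0 0 -0.5;0 0 0 0.0075 0 0 -0.5"

```text
time: 20.95
eef_pos: [0.6512, -0.0029, 0.0235]
tcp_rot: [0.997, -0.071, -0.005, -0.0]
contact_force: [-11.2, 1.4, 3.9]
opening: 0.371
finger_force: 41.4
```

Request:
send_rows --moves "0 0 0 0.005 0 0 -0.5;0 0 0 0.005 0 0 -0.5;0 0 0 0.005 0 0 -0.5;0 0 0 0.005 0 0 -0.5"

```text
time: 21.45
eef_pos: [0.6515, -0.0029, 0.0235]
tcp_rot: [0.997, -0.071, -0.006, -0.0]
contact_force: [-12.2, 1.3, 5.3]
opening: 0.365
finger_force: 41.6
```

Request:
send_rows --moves "0 0 0 0 0 0 -0.5;0 0 0 0 0 0 -0.5;0 0 0 0 0 0 -0.5;0 0 0 0 0 0 -0.5"

```text
time: 21.95
eef_pos: [0.6515, -0.003, 0.0235]
tcp_rot: [0.997, -0.071, -0.006, -0.0]
contact_force: [-12.9, 1.4, 6.4]
opening: 0.369
finger_force: 41.6
```

Touched: push is up from ~9.6 to 13 N. Nudge another 1 mm.

Request:
send_rows --moves "0 0 0 0.005 0 0 -0.5;0 0 0 0.005 0 0 -0.5;0 0 0 0.005 0 0 -0.5;0 0 0 0.005 0 0 -0.5"

```text
time: 22.45
eef_pos: [0.652, -0.003, 0.0234]
tcp_rot: [0.997, -0.071, -0.007, -0.0]
contact_force: [-14.5, 1.2, 7.4]
opening: 0.371
finger_force: 41.7
```

Request:
send_rows --moves "0 0 0 0.005 0 0 -0.5;0 0 0 0.005 0 0 -0.5;0 0 0 0.005 0 0 -0.5;0 0 0 0.005 0 0 -0.5"

```text
time: 22.95
eef_pos: [0.6523, -0.003, 0.0234]
tcp_rot: [0.997, -0.071, -0.008, -0.001]
contact_force: [-15.8, 2.4, 8.7]
opening: 0.367
finger_force: 41.9
```

Push is up ~6.4 N over ~2.2 mm, so about 4–6 N on the gauge. I relax the push slightly, then open.

Request:
send_rows --moves "0 0 0 -0.01 0 0 -0.5;0 0 0 -0.02 0 0 -0.5;0 0 0 -0.02 0 0 -0.5;0 0 0 -0.02 0 0 -0.5" --newtons 20

```text
time: 23.45
eef_pos: [0.6523, -0.0031, 0.0235]
tcp_rot: [0.997, -0.071, -0.002, -0.0]
contact_force: [-5.0, 2.6, -1.1]
opening: 0.364
finger_force: 40.5
```

Request:
send_rows --moves "0 0 0 -0.008 0 0 -0.5;0 0 0 -0.008 0 0 -0.5;0 0 0 -0.008 0 0 0.3;0 0 0 -0.008 0 0 0.3;0 0 0 -0.008 0 0 0.3;0 0 0 -0.008 0 0 0.3;0 0 0 -0.008 0 0 0.3"

```text
time: 24.32
eef_pos: [0.6521, -0.0035, 0.0245]
tcp_rot: [0.997, -0.072, 0.0, 0.0]
contact_force: [-0.5, 0.1, 0.1]
opening: 0.653
finger_force: 0.0
```

```bash
python3 st.py; python3 - <<'E'
from h import *
c=cap('wrist');cv2.imwrite('pics/r1.png',c['image'][:,:,::-1])
m=wedgemask(c,150,400,200,330);n,l,st,ce=cv2.connectedComponentsWithStats(m);print([ (st[k].tolist(),ce[k].round(1)) for k in range(1,n) if st[k,4]>150])
E
```

```text
24.325 [ 0.6521 -0.0035  0.0245] stand xy -0.035 0.0012 yaw -0.1434 F along -0.48 Fz 0.09 0.653042589766982
[([150, 222, 250, 108, 16003], array([276.9, 260.7]))]
```

View pics/r1.png

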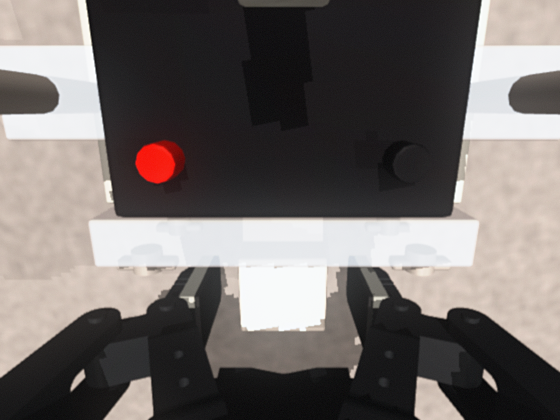

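Released: the heel sits at (283,298), clear between the open fingers, with no contact force. I withdraw straight back, then up, and check the rise.

Request:
send_rows --moves "0 0 0 -0.1 0 0 0.3;0 0 0 -0.3 0 0 0.3;0 0 0 -0.5 0 0 0.3;0 0 0 -0.5 0 -0.3 0.3;0 0 0 -0.6 0 -0.6 0.3;0 0 0 -0.6 0 -0.6 0.3;0 0 0 -0.6 0 -0.6 0.3"

```text
time: 25.25
eef_pos: [0.533, 0.0138, 0.1443]
tcp_rot: [0.997, -0.072, 0.0, 0.0]
contact_force: [-1.5, 0.6, 0.1]
opening: 0.651
finger_force: 0.0
```

```bash
python3 - <<'E'
from h import *
c=cap('scene','sc3.png')
def cen(bgr):
    i=bgr.astype(float)[225:300,195:280];w=np.clip(i[:,:,2]-i[:,:,1]-25,0,None)
    yy,xx=np.mgrid[225:300,195:280];return np.array([(w*xx).sum()/w.sum(),(w*yy).sum()/w.sum()])
A=cen(cv2.imread('pics/a.png'));P=onz(c,*A,.072)
for f in('sc2','sc3'):
    B=cen(cv2.imread(f'pics/{f}.png'));print(f,B,(tri([ray(c,*B),(P,np.array([0,0,1.]))])-P)[2]*1e3)
# heel front edge in wrist
w=cap('wrist');m=wedgemask(w,150,400,0,200);n,l,st,ce=cv2.connectedComponentsWithStats(m)
print([(st[k].tolist(),ce[k].round(1)) for k in range(1,n) if st[k,4]>150]);print(ctrl.get_state()['eef_pos'])
E
```

```text
sc2 [249.60820896 254.64738806] 7.094486314613791
sc3 [249.62038664 254.51318102] 7.5852271884370435
[([257, 0, 53, 40, 2011], array([283.2,  18.9]))]
[0.53214045 0.01387027 0.14238089]
```

```bash
python3 -c "
from plant import ctrl
print(ctrl.sign_off())"
```

```text
the job is handed in; nothing more can be done
None
```

The job is handed in: the white wedge is under the lifting bar and released, with the cell raised about 7.6 mm against the gauge at an estimated 4–6 N (judged from the rise in push and the wedge travel, not measured directly); no bystander was touched, and no verdict came back.

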